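# Uncouple the blow nozzle from the bench air outlet and park it

### The arm

A 6-joint arm with a two-finger parallel gripper is mounted at the origin on the work surface; the furniture and walls round the work are solid. World frame = base frame: x ahead of the robot, y to its left, z up, the work surface at z = 0. Lengths are in m, angles in rad, forces in N, time in s.
With the tool pointing down it reaches from about 0.35 to 0.875 m from the base axis. Payload 4.2 kg.
Tool frame: the origin (TCP) lies on the front face of the gripper's body, between the roots of the fingers; the fingertips stand 70 mm ahead of it and the grasp point (between the pads) lies 51 mm ahead of it; z points along the fingers, y is the line along which they close (so a half turn about z gives the same grasp; the last joint's range is limited). The gripper opens to 87 mm and grips with 3 to 60 N. Pads are 19 mm wide; open, the fingers measure 117 mm over their backs; the gripper's body (75 mm by 190 mm) begins 51 mm behind the grasp point.
Start: joints at [-0.849, 0.385, 0.008, 0, -1.194, -0.259], TCP at [0.279, -0.559, 0.292] pointing down, gripper open.
Joint ranges: [-3.14, 3.14], [-1.21, 2.06], [-1.07, 1.41], [-3.16, 2.05], [-2.99, -0.16], [-3.1, 3.1]. Speed limits (rad/s): [2.79, 2.79, 3.14, 3.14, 3.14, 3.14].

### API

Orientations are given as a rotation vector (axis times angle).
In Python, from cell import r gives the robot as it stands.
- The arm moves only by the shell command python3 -m crank 'ROWS' [FORCE]. ROWS is JSON, a list of rows, each an object with "turn": the turn, a rotation vector about the tool's x, y, z in rad, a list of three; "linear": the shift along the tool's x, y, z in mm, a list of three; "jaw": the opening, from -1 (shut) to 1 (fully open). A call has 1 to 20 rows; each row is the pose to reach, as a shift and turn from the pose commanded when the call began, along the tool's axes at that moment; what a row does not reach only later rows make up. A row lasts 1/8 s, in which the tool goes at most 62.5 mm and 10.7 degrees, less where a joint would pass 70% of its speed; a pose out of reach is approached as far as the arm can. A call with a gripper value outside its range is refused whole. The fingers move at their own pace and stop on an object; FORCE is the grip in N (left out, the last holds). Time passes only in rows, so rows that repeat a pose let the fingers close. It gives the time, the measured TCP pose, the force, the opening and the grip force at its end, in the units of the state.
- r.read_state(): the state, without advancing time (a new reading comes with each control period).
- r.read_camera(name): name is "side" or "top"; returns a dict with "image" (420x560x3 uint8, blue, green, red), "K" (3x3 intrinsics, pixels), "eye" and "orientation" of the camera in the world. Camera axes: x right, y down, z forward; pixel columns grow to the right and rows downward; lengths in m; the calibration is good to about 2 mm. A picture is of the moment at which its call begins. There is no depth.
- r.close_job(): hands the job in; it is judged then, once.
Trained networks look in the newest picture that a camera, given by its name, has taken for a name from the list of things; names that differ only in an ending like _2 or _b are one class to them, and where a whole thing is asked for, a point or a joint stands for the part that bears it (a point fixed in the world has none). Each returns a list of dicts, best first, with "confidence" (0 to 1); they miss things now and then, are a little off and sometimes report something else, mostly with a low value. They report only what shows in the picture. A call takes as long as a camera call. They do not tell look-alikes from the thing itself.
- r.spot_in(camera, label): "bbox" ([centre column, centre row, width, height] in pixels, round what is visible of it).
The state is a dict: "time_s": time; "qpos": joint angles; "qvel": joint speeds; "effort": joint torques, N m; "position": TCP position; "tcp_rot": TCP orientation; "contact_force": force on the tool from outside, world axes, zero at the start; "moment": the same for the moment, N m; "finger_gap": finger opening in m; "finger_force": force on a finger pad.
Only numpy, scipy, OpenCV 4.12 (cv2) and the standard library are available. Lean on these libraries where they do the work, as an engineer would, in place of code of your own. Each camera call takes 0.05 s, during which the arm holds its last target. There are 200 camera calls.

### The job

Take the blow nozzle off the bench air outlet and stand it fully home in the free hole of the wooden nozzle rack, leaving the sleeve of the coupling sprung forward again. The brass sleeve has a safety notch: turn it clockwise while leaning on it only lightly, feel for the place where it drops over its pin, push it all the way down so that the nozzle pops up, then draw the nozzle out straight. Never lean hard on the sleeve's pin or wrench at a nozzle that is still locked, and leave the other nozzles and the things on the table where they are.

Things in the scene. Friction and masses are not known exactly. Their poses are not given: they have to be found in the camera images.
- outlet: Air outlet screwed to the table: 84 mm square steel flange, 46 mm aluminium block up to z 48 mm with gauge (robot's side, -x), valve (-y) and pipe (+x), all lower than 50 mm; coupling upright on top. Origin under the flange's centre = coupling axis, z up; it may be yawed 30 deg. Fixed.
- mouth (a point): Centre of the coupling's open upper end, 103 mm over the table; z up along the coupling's axis. The fixed barrel (25 mm across) ends here; the bore is 16.6 mm. The brass sleeve round it is 36 mm across, knurled, and reaches from 1 mm to 31 mm below this point; free room for fingers down to 50 mm below it.
- sleeve (a joint): Travel of the sleeve downward, m; 0 = forward. Locked it yields 1 to 2 mm, then bears on the pin; with the notch over the pin it goes 7 mm to a firm stop on the pin and the nozzle, unlocked, pops up 5 mm. Let go, it rises to 4 to 5 mm and stays until the nozzle is drawn out, then snaps to 0. Spring 4 N at 0, 8 N at 7 mm. To find the notch turn clockwise seen from above, by an unknown 12 to 75 deg.
- lock_pin: Steel stop pin, 4 mm square, in the barrel 34 mm below the mouth, under the sleeve's lower edge, on the outlet's -x side. The 6 mm wide notch in the sleeve's lower edge must come to stand over it (about 4 deg either way will do). It bears up to 35 N from the sleeve, locked or at its stop; pressing down with 5 to 15 N is plenty. Origin on the coupling's axis.
- nozzle: Blow nozzle, steel, 70 g, in the coupling at the start. Origin: centre of the underside of its shoulder (23 mm across, 2.5 mm thick), z up. Above: ringed round grip 16 mm across up to 22 mm, blunt tip up to 28 mm. Below: plug 15 mm across, 34 mm long, grooved, round nose. Locked, its origin is 1 mm above the mouth, popped up 5 to 6 mm; then about 5 N draw it out, clear when 35 mm up.
- rack: Beech block screwed to the table, 52 (x) x 170 (y) x 46 mm high, three holes in a row along its y, 55 mm apart. Origin at the centre of its underside, z up; it may be yawed 25 deg. Left or right of the outlet. Fixed.
- free_hole (a point): Centre of the mouth of the rack's free hole (its +y end), on the block's top, 46 mm over the table. Hole 18 mm across, 41 mm deep, edge chamfered 2 mm; a nozzle's shoulder rests on the block's top.
- fan_nozzle: Nozzle with a flat 34 mm wide fan head, parked in the rack's middle hole, 39 mm high above the block. Stays where it is. Origin at its shoulder.
- needle_nozzle: Nozzle with a long thin tip, parked in the rack's -y hole, 56 mm high above the block. Stays where it is. Origin at its shoulder.
- marker_c: White felt marker with a blue cap, 136 mm long, lying; bystander. Origin under its middle.
- brayer: Ink roller with a wooden handle, 191 mm long, lying; bystander. Origin under its middle.
- ink_jar_tangerine: Orange-capped ink jar, 74 mm across, 85 mm high, standing; bystander. Origin under its centre.
- squeegee_a: Wooden squeegee with yellow ink on its blade, 262 mm long, lying; bystander. Origin under its centre.
Not all that is in view belongs to the job. Of the things like the rack, leave any that is blue, orange or pink; of the rest the larger one is meant.

How it is judged:
By the outcome, as a careful person would: the job done as asked, in the order asked, and still so for the second after the job is handed in, with the robot touching nothing.
It also fails if it takes over 64 s, if anything falls off the work surface, if the arm or the gripper's body presses on something with over 40 N, if the wrist force passes 120 N, or if a joint passes its speed limit or range.

## Working session

There is one attempt and no reset: what is moved stays moved. The work goes in short steps, Python scripts to look and compute and a shell command to move; the robot and the scene stay as the last step left them, time stands still between calls to the robot, and variables do not carry over. Pictures are saved under pics/ and viewed, at most 10 in all, crops included, and the job is handed in when it is done.

```bash
ls; mkdir -p pics; python3 - <<'E'
from cell import r
import cv2, numpy as np
s=r.read_state(); print({k:np.round(v,3).tolist() for k,v in s.items()})
for c in("top","side"):
    d=r.read_camera(c); cv2.imwrite(f"pics/{c}0.png",d["image"]); print(c,np.round(d["K"],1).tolist(),d["eye"],d["orientation"])
    for n in("outlet","nozzle","rack","fan_nozzle","needle_nozzle","sleeve","lock_pin"):
        print(n,[(np.round(q["bbox"],1).tolist(),round(q["confidence"],2)) for q in r.spot_in(c,n)[:4]])
E
```

```text
pics
{'time_s': 0.0, 'qpos': [-0.849, 0.386, 0.007, -0.001, -1.194, -0.259], 'qvel': [-0.001, -0.001, 0.0, -0.001, -0.001, 0.001], 'effort': [-0.0, -39.067, 18.74, 4.22, 0.011, -0.0], 'position': [0.279, -0.559, 0.291], 'tcp_rot': [0.72, -3.057, -0.003], 'contact_force': [-0.503, -0.035, 0.351], 'moment': [-0.019, 0.005, 0.024], 'finger_force': 0.0, 'finger_gap': 0.087}
top [[453.3, 0.0, 281.2], [0.0, 453.3, 209.8], [0.0, 0.0, 1.0]] [0.31887009 0.00265525 1.42930913] [-2.1815169   2.13441729 -0.12234928]
outlet [([328.9, 209.2, 31.6, 36.7], 0.89)]
nozzle [([332.1, 207.9, 11.4, 10.4], 0.54)]
rack [([346.9, 278.0, 61.6, 23.2], 0.95), ([389.2, 218.5, 60.1, 21.0], 0.79), ([223.6, 251.9, 38.4, 21.5], 0.72), ([184.6, 294.4, 43.2, 25.5], 0.61)]
fan_nozzle [([235.2, 204.8, 5.7, 9.6], 0.39)]
needle_nozzle []
sleeve []
lock_pin []
side [[502.2, 0.0, 272.4], [0.0, 502.2, 217.0], [0.0, 0.0, 1.0]] [ 1.0621334  -0.48483335  1.17213103] [-2.32948033 -1.05169687  0.33716081]
outlet [([228.6, 269.8, 34.4, 50.8], 0.91)]
nozzle [([224.3, 247.2, 9.5, 8.5], 0.63)]
rack [([283.1, 132.4, 41.8, 23.7], 0.95), ([165.7, 231.5, 69.0, 51.8], 0.94), ([282.8, 178.0, 38.4, 31.2], 0.71), ([164.1, 307.8, 73.1, 61.1], 0.61)]
fan_nozzle []
needle_nozzle [([296.0, 209.8, 6.6, 15.9], 0.42)]
sleeve [([226.6, 268.2, 38.0, 47.4], 0.67)]
lock_pin []
```

```bash
python3 - <<'E'
import cv2
a=cv2.imread("pics/top0.png")[130:340,120:450];b=cv2.imread("pics/side0.png")[90:370,80:400]
cv2.imwrite("pics/t1.png",cv2.resize(a,None,fx=2.4,fy=2.4,interpolation=2));cv2.imwrite("pics/s1.png",cv2.resize(b,None,fx=2.1,fy=2.1,interpolation=2))
E
```

```text
(no output)
```

View pics/t1.png

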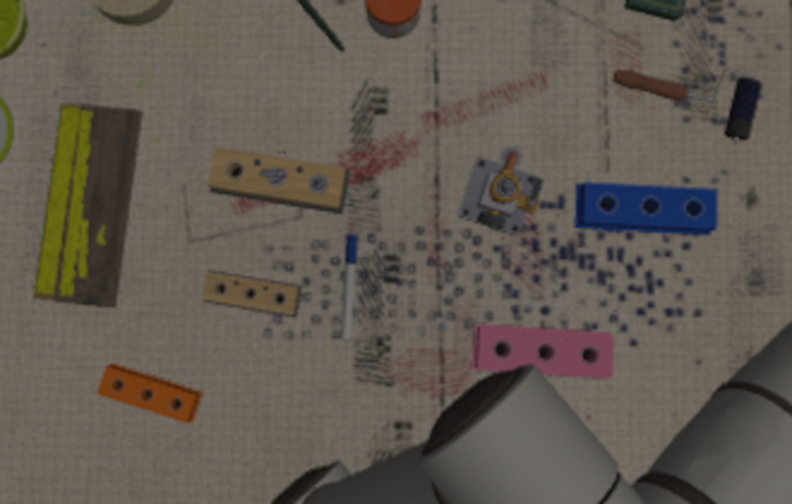

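View pics/s1.png

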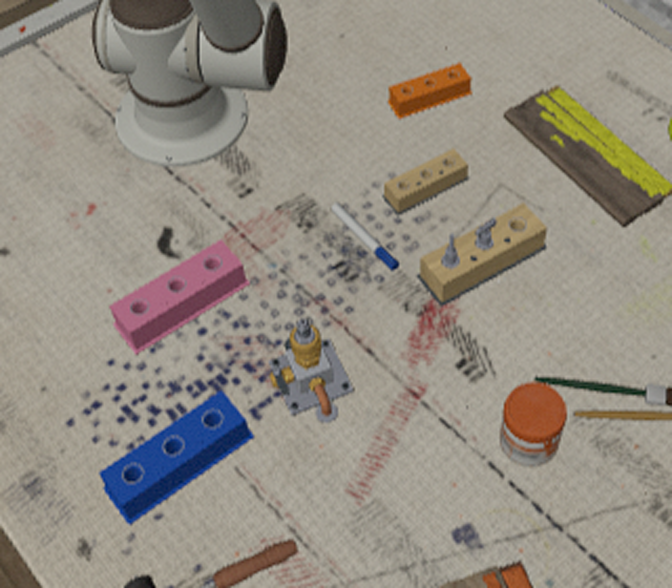

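The true rack is the nozzle-bearing beech block at top pixel (~236,205), side (~308,210), with its free hole at top (218,201), side (327,197). The outlet nozzle tip is at top (331,206), side (225,245). I'll zoom in for sub-pixel positions.

```bash
cat > h.py <<'E'
import numpy as np, cv2
from scipy.spatial.transform import Rotation as R
def ray(d,uv):
    v=np.linalg.solve(d["K"],[uv[0],uv[1],1.]); v=R.from_rotvec(d["orientation"]).apply(v); return np.array(d["eye"]),v/np.linalg.norm(v)
def tri(d1,p1,d2,p2):
    a,u=ray(d1,p1);b,v=ray(d2,p2); t=np.linalg.lstsq(np.c_[u,-v],b-a,rcond=None)[0]
    x,y=a+t[0]*u,b+t[1]*v; return (x+y)/2,np.linalg.norm(x-y)*1e3
def atz(d,p,z):
    a,u=ray(d,p); return a+u*(z-a[2])/u[2]
def proj(d,X):
    c=R.from_rotvec(d["orientation"]).inv().apply(np.array(X)-d["eye"]); q=d["K"]@c; return q[:2]/q[2]
E
python3 - <<'E'
from h import *; from cell import r
T=r.read_camera("top");S=r.read_camera("side")
for n,pt,ps in(("hole",(217.9,200.8),(327,197)),("tip",(331.3,206.3),(224.8,244.8))): 
    X=tri(T,pt,S,ps);print(n,X)
for d,p in((T,(217.9,200.8)),(S,(327,197))):
    g=cv2.cvtColor(d["image"],6).astype(float); u,v=map(round,p); w=g[v-4:v+5,u-5:u+6]; m=np.clip(np.percentile(w,70)-15-w,0,None); yy,xx=np.mgrid[v-4:v+5,u-5:u+6]
    c=(m*xx).sum()/m.sum(),(m*yy).sum()/m.sum(); print("dark",c,atz(d,c,.046))
rows=[]
for d,ps in((T,[(218,201),(331,207)]),(S,[(327,197),(226,255)])):
    rows.append(np.hstack([cv2.resize(d["image"][v-20:v+20,u-20:u+20],(400,300) if 0 else (300,300),interpolation=0) for u,v in ps]))
cv2.imwrite("pics/z.png",np.vstack(rows))
E
```

```text
hole (array([0.50774115, 0.20829671, 0.04491861]), np.float64(2.839591347377258))
tip (array([ 0.48689914, -0.13423384,  0.12522006]), np.float64(0.23507374721547095))
dark (np.float64(217.9598445595855), np.float64(200.76295336787564)) [0.5068425  0.20680037 0.046     ]
dark (np.float64(324.7448979591837), np.float64(197.14285714285714)) [0.50510288 0.20375868 0.046     ]
```

View pics/z.png

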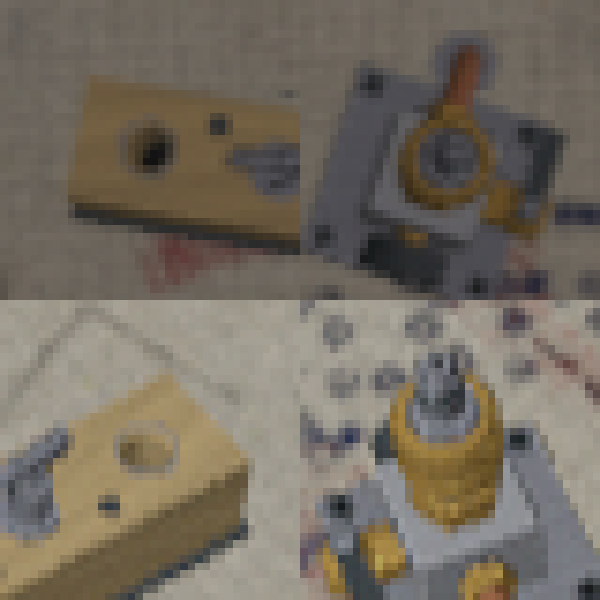

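Views: hole rim centred at top (217.1,200.6), side (326.1,196.2). Sleeve ring centred at top (330.1,207.4), and barrel end at side (224.4,249.4).

```bash
python3 - <<'E'
from h import *; from cell import r
T=r.read_camera("top");S=r.read_camera("side")
pt,ps=(217.1,200.6),(326.1,196.2)
print("hole",tri(T,pt,S,ps),atz(T,pt,.046),atz(S,ps,.046))
pt,ps=(330.1,207.4),(224.4,249.4)
print("mouth",tri(T,pt,S,ps),atz(T,pt,.102),atz(S,ps,.104))
print("mid hole",atz(T,(235.2,204.8),.055), "fan/needle base", atz(T,(120+320/2.4,130+183/2.4),.046), atz(T,(120+275/2.4,130+175/2.4),.046))
s=r.read_state(); M=R.from_rotvec(s["tcp_rot"]); print(np.round(M.as_matrix(),3)); print(M.inv().apply(np.array([.487,-.133,.25])-s["position"])*1e3)
E
```

```text
hole (array([0.50656299, 0.2085568 , 0.0479127 ]), np.float64(1.5364269302924272)) [0.50729209 0.20947085 0.046     ] [0.50524413 0.20903651 0.046     ]
mouth (array([ 0.48553829, -0.13450073,  0.10279597]), np.float64(3.6044039601042615)) [ 0.48660924 -0.13306311  0.102     ] [ 0.48519704 -0.13639885  0.104     ]
mid hole [0.4943     0.15225183 0.055     ] fan/needle base [0.49215608 0.09727998 0.046     ] [0.50125371 0.15532996 0.046     ]
[[-0.895 -0.446  0.   ]
 [-0.446  0.895  0.   ]
 [-0.    -0.    -1.   ]]
[-376.35713599  288.57827231   42.26821635]
```

```bash
python3 -m crank '[{"turn":[0,0,0],"linear":[-375,288,0],"jaw":1},{"turn":[0,0,0],"linear":[-375,288,0],"jaw":1},{"turn":[0,0,0],"linear":[-375,288,0],"jaw":1},{"turn":[0,0,0],"linear":[-375,288,0],"jaw":1},{"turn":[0,0,0],"linear":[-375,288,0],"jaw":1},{"turn":[0,0,0],"linear":[-375,288,0],"jaw":1},{"turn":[0,0,0],"linear":[-375,288,0],"jaw":1},{"turn":[0,0,0],"linear":[-375,288,0],"jaw":1},{"turn":[0,0,0],"linear":[-375,288,40],"jaw":1},{"turn":[0,0,0],"linear":[-375,288,80],"jaw":1},{"turn":[0,0,0],"linear":[-375,288,80],"jaw":1},{"turn":[0,0,0],"linear":[-375,288,80],"jaw":1}]' 15
python3 - <<'E'
from h import *; from cell import r
s=r.read_state(); print(s["position"],s["qpos"])
T=r.read_camera("top");S=r.read_camera("side")
im=[]
for d in(T,S):
    u,v=map(round,proj(d,(.486,-.1345,.13))); print(u,v); im.append(cv2.resize(d["image"][v-40:v+40,u-40:u+40],(400,400),interpolation=2))
cv2.imwrite("pics/a.png",np.hstack(im))
E
```

```text
time_s: 2.5
position: [0.487, -0.1343, 0.2138]
tcp_rot: [-0.721, 3.056, -0.002]
contact_force: [-0.0, 0.9, -0.8]
finger_gap: 0.087
finger_force: 0.0
[ 0.48704892 -0.13434559  0.21377405] [ 5.30944475e-02  2.57245656e-01 -3.96471891e-01  1.08643958e-03
 -9.14672135e-01 -1.16127197e+00]
332 206
224 244
```

View pics/a.png

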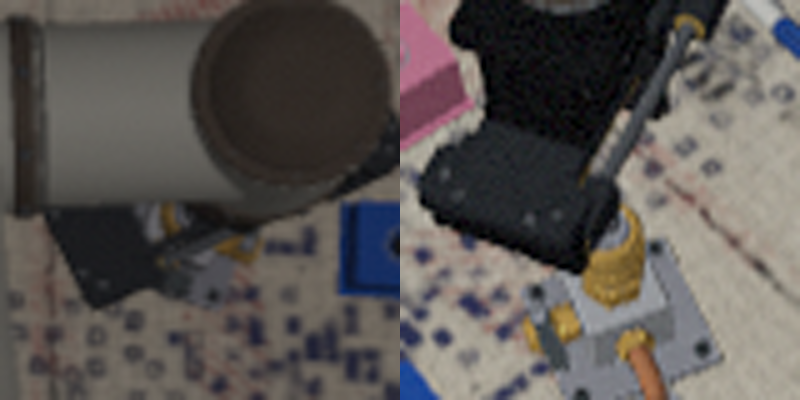

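The gripper stands over the coupling as expected (side view: the coupling is at its jaws). Going down round the sleeve now.

```bash
python3 -m crank '[{"turn":[0,0,0],"linear":[0,0,32],"jaw":1},{"turn":[0,0,0],"linear":[0,0,64],"jaw":1},{"turn":[0,0,0],"linear":[0,0,64],"jaw":1},{"turn":[0,0,0],"linear":[0,0,64],"jaw":-0.1},{"turn":[0,0,0],"linear":[0,0,64],"jaw":-0.1},{"turn":[0,0,0],"linear":[0,0,64],"jaw":-0.1},{"turn":[0,0,0],"linear":[0,0,64],"jaw":-0.3},{"turn":[0,0,0],"linear":[0,0,64],"jaw":-0.3},{"turn":[0,0,0],"linear":[0,0,64],"jaw":-0.3},{"turn":[0,0,0],"linear":[0,0,64],"jaw":-0.3}]' 8
```

```text
time_s: 3.85
position: [0.4864, -0.1342, 0.1483]
tcp_rot: [-0.721, 3.057, -0.001]
contact_force: [1.6, -0.9, 0.6]
finger_gap: 0.0357
finger_force: 8.0
```

```bash
python3 -m crank '[{"turn":[0,0,0],"linear":[0,0,0],"jaw":-0.4},{"turn":[0,0,0],"linear":[0,0,0],"jaw":-0.4},{"turn":[0,0,0],"linear":[0,0,1],"jaw":-0.4},{"turn":[0,0,0],"linear":[0,0,1.5],"jaw":-0.4},{"turn":[0,0,0],"linear":[0,0,1.5],"jaw":-0.4},{"turn":[0,0,0],"linear":[0,0,1.5],"jaw":-0.4}]' 20
```

```text
time_s: 4.6
position: [0.4864, -0.1342, 0.1472]
tcp_rot: [-0.721, 3.057, -0.001]
contact_force: [0.9, 0.3, 4.3]
finger_gap: 0.0355
finger_force: 20.0
```

```bash
python3 -m crank '[{"turn":[0,0,0],"linear":[0,0,0.5],"jaw":-0.4},{"turn":[0,0,0],"linear":[0,0,1],"jaw":-0.4},{"turn":[0,0,0],"linear":[0,0,1],"jaw":-0.4}]'; python3 -m crank '[{"turn":[0,0,0.07],"linear":[0,0,0],"jaw":-0.4},{"turn":[0,0,0.14],"linear":[0,0,0],"jaw":-0.4},{"turn":[0,0,0.14],"linear":[0,0,0],"jaw":-0.4},{"turn":[0,0,0.14],"linear":[0,0,0],"jaw":-0.4}]'
```

```text
time_s: 4.97
position: [0.4864, -0.1342, 0.1468]
tcp_rot: [-0.721, 3.057, -0.001]
contact_force: [-0.5, 0.3, 9.1]
finger_gap: 0.0359
finger_force: 20.0
time_s: 5.48
position: [0.4865, -0.1344, 0.1467]
tcp_rot: [-0.506, 3.099, -0.001]
contact_force: [0.3, -0.5, 8.9]
finger_gap: 0.0355
finger_force: 20.0
```

```bash
python3 -m crank '[{"turn":[0,0,0.05],"linear":[0,0,0],"jaw":-0.4},{"turn":[0,0,0.1],"linear":[0,0,0],"jaw":-0.4},{"turn":[0,0,0.1],"linear":[0,0,0],"jaw":-0.4}]'
```

```text
time_s: 5.85
position: [0.4866, -0.1346, 0.1467]
tcp_rot: [-0.35, 3.121, -0.002]
contact_force: [1.0, -2.9, 8.7]
finger_gap: 0.0357
finger_force: 20.0
```

```bash
python3 -m crank '[{"turn":[0,0,0.05],"linear":[0,0,0],"jaw":-0.4},{"turn":[0,0,0.1],"linear":[0,0,0],"jaw":-0.4},{"turn":[0,0,0.1],"linear":[0,0,0],"jaw":-0.4}]'; python3 -c "
from cell import r; print(r.read_state()['moment'])"
```

```text
time_s: 6.22
position: [0.4866, -0.1347, 0.1463]
tcp_rot: [-0.193, 3.134, -0.002]
contact_force: [2.3, -3.2, 5.2]
finger_gap: 0.0358
finger_force: 20.0
[-1.11968038 -0.44628678  0.03686655]
```

```bash
python3 -m crank '[{"turn":[0,0,0],"linear":[0,0,0.7],"jaw":-0.4},{"turn":[0,0,0],"linear":[0,0,1.2],"jaw":-0.4},{"turn":[0,0,0],"linear":[0,0,1.2],"jaw":-0.4}]'
```

```text
time_s: 6.6
position: [0.4866, -0.1347, 0.1451]
tcp_rot: [-0.193, 3.134, -0.002]
contact_force: [1.3, -3.3, 5.9]
finger_gap: 0.0352
finger_force: 20.0
```

The force dropped and the sleeve sinks freely, so it's in the notch. Pushing down to the stop.

```bash
python3 -m crank '[{"turn":[0,0,0],"linear":[0,0,1],"jaw":-0.4},{"turn":[0,0,0],"linear":[0,0,2],"jaw":-0.4},{"turn":[0,0,0],"linear":[0,0,3],"jaw":-0.4},{"turn":[0,0,0],"linear":[0,0,3],"jaw":-0.4}]'
```

```text
time_s: 7.1
position: [0.4867, -0.1347, 0.1422]
tcp_rot: [-0.193, 3.134, -0.002]
contact_force: [0.5, -3.7, 6.6]
finger_gap: 0.0351
finger_force: 20.0
```

```bash
python3 -m crank '[{"turn":[0,0,0],"linear":[0,0,0.7],"jaw":-0.4},{"turn":[0,0,0],"linear":[0,0,1.3],"jaw":-0.4},{"turn":[0,0,0],"linear":[0,0,1.3],"jaw":-0.4}]'
```

```text
time_s: 7.48
position: [0.4866, -0.1347, 0.1412]
tcp_rot: [-0.194, 3.134, -0.002]
contact_force: [0.1, -3.3, 7.2]
finger_gap: 0.0357
finger_force: 20.0
```

```bash
python3 -m crank '[{"turn":[0,0,0],"linear":[0,0,0.5],"jaw":-0.4},{"turn":[0,0,0],"linear":[0,0,1.0],"jaw":-0.4},{"turn":[0,0,0],"linear":[0,0,1.0],"jaw":-0.4}]'
```

```text
time_s: 7.85
position: [0.4867, -0.1347, 0.1409]
tcp_rot: [-0.194, 3.134, -0.002]
contact_force: [-0.2, -3.6, 13.4]
finger_gap: 0.0358
finger_force: 20.0
```

```bash
python3 -m crank '[{"turn":[0,0,0],"linear":[0,0,-2],"jaw":-0.4},{"turn":[0,0,0],"linear":[0,0,-2.5],"jaw":0.3},{"turn":[0,0,0],"linear":[0,0,-2.5],"jaw":0.3},{"turn":[0,0,0],"linear":[0,0,-2.5],"jaw":0.3},{"turn":[0,0,0],"linear":[0,-0.4,-43],"jaw":0.3},{"turn":[0,0,0],"linear":[0,-0.4,-43],"jaw":0.3},{"turn":[0,0,0],"linear":[0,-0.4,-43],"jaw":0.3}]'
python3 - <<'E'
from h import *; from cell import r
S=r.read_camera("side"); print(r.read_state()["position"])
for X in((.4865,-.1348,.132),(.4865,-.1348,.137)): print(proj(S,X))
cv2.imwrite("pics/b.png",cv2.resize(S["image"][215:295,184:274],(540,480),interpolation=2))
E
```

```text
time_s: 8.72
position: [0.4854, -0.1343, 0.1816]
tcp_rot: [0.192, -3.135, -0.001]
contact_force: [-0.0, -0.6, 0.3]
finger_gap: 0.0563
finger_force: 0.0
[ 0.48527299 -0.13436671  0.18129713]
[224.35164699 243.33889427]
[224.1919755  242.23786933]
```

View pics/b.png

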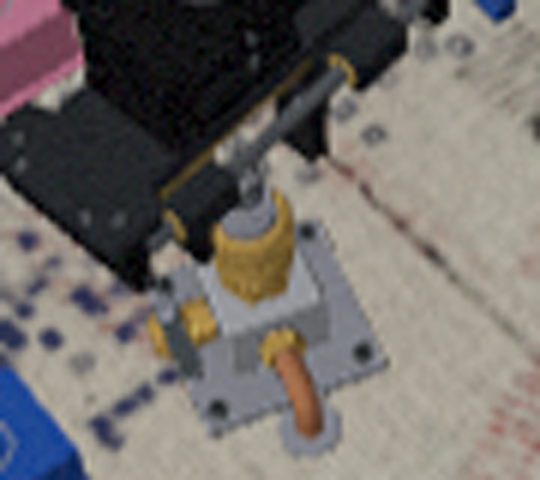

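The side view shows the sleeve down, the nozzle upright in the coupling, and the jaws round its grip. I'll rise 2 mm and close.

```bash
python3 -m crank '[{"turn":[0,0,0],"linear":[0,0,-1.5],"jaw":0.3},{"turn":[0,0,0],"linear":[0,0,-1.5],"jaw":-0.4},{"turn":[0,0,0],"linear":[0,0,-1.5],"jaw":-0.6},{"turn":[0,0,0],"linear":[0,0,-1.5],"jaw":-0.8},{"turn":[0,0,0],"linear":[0,0,-1.5],"jaw":-0.8},{"turn":[0,0,0],"linear":[0,0,-1.5],"jaw":-0.8},{"turn":[0,0,0],"linear":[0,0,-3],"jaw":-0.8},{"turn":[0,0,0],"linear":[0,0,-3],"jaw":-0.8}]' 30
```

```text
time_s: 9.78
position: [0.4858, -0.1346, 0.1846]
tcp_rot: [0.192, -3.135, -0.0]
contact_force: [1.0, -2.1, -5.9]
finger_gap: 0.0148
finger_force: 30.0
```

```bash
python3 -m crank '[{"turn":[0,0,0],"linear":[0,0,-2],"jaw":-0.8},{"turn":[0,0,0],"linear":[0,0,-4],"jaw":-0.8},{"turn":[0,0,0],"linear":[0,0,-4],"jaw":-0.8}]'
```

```text
time_s: 10.15
position: [0.4859, -0.1345, 0.1894]
tcp_rot: [0.193, -3.135, -0.0]
contact_force: [0.6, -1.3, -5.7]
finger_gap: 0.015
finger_force: 30.0
```

```bash
python3 -m crank '[{"turn":[0,0,0],"linear":[0,0,-6],"jaw":-0.8},{"turn":[0,0,0],"linear":[0,0,-12],"jaw":-0.8},{"turn":[0,0,0],"linear":[0,0,-18],"jaw":-0.8},{"turn":[0,0,0],"linear":[0,0,-24],"jaw":-0.8},{"turn":[0,0,0],"linear":[0,0,-32],"jaw":-0.8},{"turn":[0,0,0],"linear":[0,0,-45],"jaw":-0.8},{"turn":[0,0,0],"linear":[0,0,-60],"jaw":-0.8},{"turn":[0,0,0],"linear":[0,0,-60],"jaw":-0.8},{"turn":[0,0,0],"linear":[0,0,-60],"jaw":-0.8}]'
python3 - <<'E'
from h import *; from cell import r
S=r.read_camera("side"); s=r.read_state(); print(s["position"],s["contact_force"])
u,v=map(round,proj(S,(.486,-.1345,.14)));print(u,v)
cv2.imwrite("pics/c.png",cv2.resize(S["image"][v-35:v+45,u-45:u+45],(540,480),interpolation=2))
M=R.from_rotvec(s["tcp_rot"]); print(np.round(M.as_matrix(),3))
# target: tool y along +-rack x
a=np.array([.5063,.209])-np.array([.4922,.0973]);th=np.arctan2(-a[0],a[1]);print("rack yaw",np.degrees(th))
Y=M.as_matrix()[:2,1];print("tool y ang",np.degrees(np.arctan2(Y[1],Y[0])))
print(M.inv().apply(np.array([.5063,.209,s["position"][2]])-s["position"])*1e3, s["qpos"])
E
```

```text
time_s: 11.28
position: [0.4858, -0.1345, 0.2491]
tcp_rot: [0.192, -3.135, -0.0]
contact_force: [1.0, -0.3, -0.6]
finger_gap: 0.0151
finger_force: 30.0
[ 0.48571901 -0.13444735  0.2488524 ] [ 0.33341611 -0.62019226 -0.62080902]
224 241
[[-0.992 -0.122 -0.001]
 [-0.122  0.992  0.   ]
 [ 0.001  0.    -1.   ]]
rack yaw -7.1944504423374935
tool y ang 97.02474568842592
[-6.24295045e+01  3.38352203e+02  5.66283215e-02] [ 5.24695708e-02  2.18358853e-01 -3.48298902e-01 -3.19672207e-04
 -1.00506269e+00 -1.50048933e+00]
```

View pics/c.png

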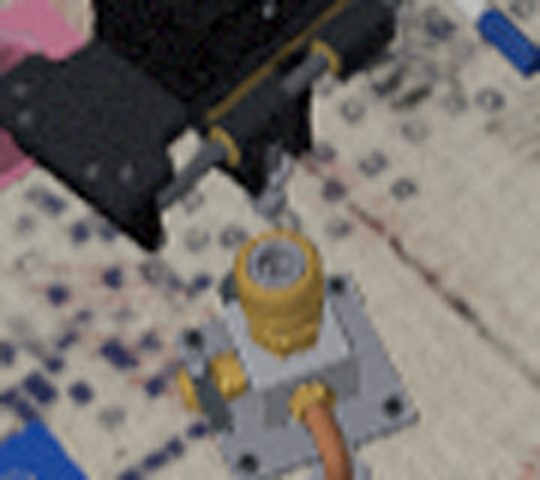

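The nozzle hangs in the jaws, the coupling is empty and its sleeve is forward. On to the rack.

```bash
python3 -m crank '[{"turn":[0,0,-0.13],"linear":[-6,34,0],"jaw":-0.8},{"turn":[0,0,-0.26],"linear":[-13,68,0],"jaw":-0.8},{"turn":[0,0,-0.4],"linear":[-19,101,0],"jaw":-0.8},{"turn":[0,0,-0.53],"linear":[-25,135,0],"jaw":-0.8},{"turn":[0,0,-0.66],"linear":[-31,169,0],"jaw":-0.8},{"turn":[0,0,-0.79],"linear":[-38,203,0],"jaw":-0.8},{"turn":[0,0,-0.92],"linear":[-44,237,0],"jaw":-0.8},{"turn":[0,0,-1.06],"linear":[-50,271,0],"jaw":-0.8},{"turn":[0,0,-1.19],"linear":[-56,305,0],"jaw":-0.8},{"turn":[0,0,-1.32],"linear":[-62.6,338.3,0],"jaw":-0.8},{"turn":[0,0,-1.32],"linear":[-62.6,338.3,60],"jaw":-0.8},{"turn":[0,0,-1.32],"linear":[-62.6,338.3,100],"jaw":-0.8},{"turn":[0,0,-1.32],"linear":[-62.6,338.3,100],"jaw":-0.8},{"turn":[0,0,-1.32],"linear":[-62.6,338.3,100],"jaw":-0.8},{"turn":[0,0,-1.32],"linear":[-62.6,338.3,100],"jaw":-0.8}]'
python3 - <<'E'
from h import *; from cell import r
S=r.read_camera("side"); s=r.read_state(); print(s["position"],s["contact_force"])
T=r.read_camera("top")
im=[]
for d in(T,S):
    u,v=map(round,proj(d,(.5066,.2091,.06)));print(u,v); im.append(cv2.resize(d["image"][v-25:v+25,u-25:u+25],(400,400),interpolation=2))
cv2.imwrite("pics/d.png",np.hstack(im))
M=R.from_rotvec(s["tcp_rot"]); print(np.round(M.as_matrix(),3))
E
```

```text
time_s: 13.2
position: [0.5073, 0.2092, 0.1511]
tcp_rot: [-2.073, 2.357, -0.0]
contact_force: [-0.5, 0.4, -0.6]
finger_gap: 0.0152
finger_force: 30.0
[0.50725221 0.20913259 0.15101415] [-0.56388259 -0.59869024 -0.2602937 ]
217 200
327 193
[[-0.128 -0.992  0.002]
 [-0.992  0.128  0.002]
 [-0.002 -0.002 -1.   ]]
```

View pics/d.png

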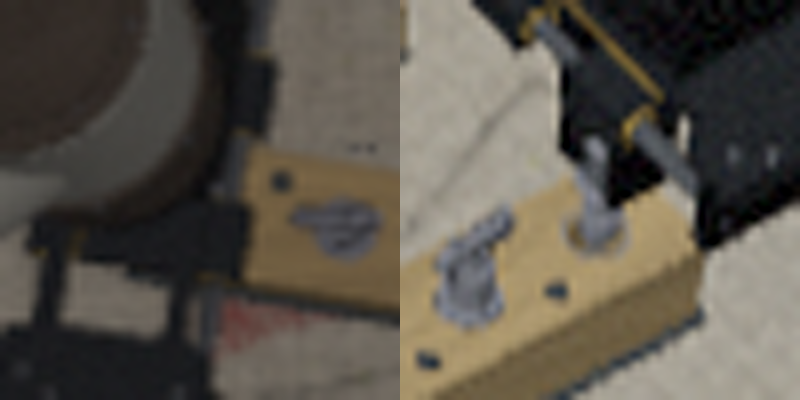

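The plug end is over the hole, centred in the side view (598 of rim 570–628) with no contact force. Lowering.

```bash
python3 -m crank '[{"turn":[0,0,0],"linear":[0,0,3],"jaw":-0.8},{"turn":[0,0,0],"linear":[0,0,6],"jaw":-0.8},{"turn":[0,0,0],"linear":[0,0,6],"jaw":-0.8}]'
```

```text
time_s: 13.68
position: [0.5066, 0.2088, 0.1429]
tcp_rot: [2.074, -2.358, -0.0]
contact_force: [1.0, -0.1, -0.3]
finger_gap: 0.0149
finger_force: 30.0
```

```bash
python3 -m crank '[{"turn":[0,0,0],"linear":[0,0,4],"jaw":-0.8},{"turn":[0,0,0],"linear":[0,0,8],"jaw":-0.8},{"turn":[0,0,0],"linear":[0,0,12],"jaw":-0.8},{"turn":[0,0,0],"linear":[0,0,16],"jaw":-0.8},{"turn":[0,0,0],"linear":[0,0,18],"jaw":-0.8},{"turn":[0,0,0],"linear":[0,0,18],"jaw":-0.8}]'
```

```text
time_s: 14.42
position: [0.5067, 0.2089, 0.125]
tcp_rot: [2.075, -2.359, -0.0]
contact_force: [0.5, 0.6, -0.5]
finger_gap: 0.0151
finger_force: 30.0
```

Sliding freely inside the hole. Feeling for the seat now.

```bash
python3 -m crank '[{"turn":[0,0,0],"linear":[0,0,1.5],"jaw":-0.8},{"turn":[0,0,0],"linear":[0,0,3],"jaw":-0.8},{"turn":[0,0,0],"linear":[0,0,3],"jaw":-0.8}]'
```

```text
time_s: 14.8
position: [0.5067, 0.2089, 0.1221]
tcp_rot: [2.075, -2.359, -0.0]
contact_force: [-0.4, -0.2, -1.4]
finger_gap: 0.0149
finger_force: 30.0
```

```bash
python3 -m crank '[{"turn":[0,0,0],"linear":[0,0,1],"jaw":-0.8},{"turn":[0,0,0],"linear":[0,0,2],"jaw":-0.8},{"turn":[0,0,0],"linear":[0,0,2],"jaw":-0.8}]'
```

```text
time_s: 15.18
position: [0.5069, 0.209, 0.1214]
tcp_rot: [-2.075, 2.358, -0.001]
contact_force: [-2.2, -1.0, 7.2]
finger_gap: 0.0151
finger_force: 30.0
```

```bash
python3 -m crank '[{"turn":[0,0,0],"linear":[0,0,-1],"jaw":-0.8},{"turn":[0,0,0],"linear":[0,0,-1],"jaw":0.2},{"turn":[0,0,0],"linear":[0,0,-1],"jaw":0.2},{"turn":[0,0,0],"linear":[0,0,-1],"jaw":0.2},{"turn":[0,0,0],"linear":[0,0,-40],"jaw":0.2},{"turn":[0,0,0],"linear":[0,0,-100],"jaw":0.2},{"turn":[0,0,0],"linear":[60,0,-150],"jaw":0.2},{"turn":[0,0,0],"linear":[120,0,-150],"jaw":0.2},{"turn":[0,0,0],"linear":[180,0,-150],"jaw":0.2},{"turn":[0,0,0],"linear":[200,0,-150],"jaw":0.2},{"turn":[0,0,0],"linear":[200,0,-150],"jaw":0.2},{"turn":[0,0,0],"linear":[200,0,-150],"jaw":0.2}]'
python3 - <<'E'
from h import *; from cell import r
S=r.read_camera("side"); T=r.read_camera("top"); X=(.507,.209,.0485)
im=[]
for d,q in((T,X),(S,X),(S,(.486,-.1345,.1))):
    u,v=map(round,proj(d,q)); im.append(cv2.resize(d["image"][v-25:v+25,max(u-25,0):u+25],(266,266),interpolation=2)); print(u,v,proj(d,(.507,.209,.074)))
cv2.imwrite("pics/e.png",np.hstack(im))
E
```

```text
time_s: 16.68
position: [0.4815, 0.0109, 0.2702]
tcp_rot: [-2.075, 2.359, -0.0]
contact_force: [0.4, 0.7, 0.0]
finger_gap: 0.0526
finger_force: 0.0
217 201 [215.91656945 199.41908214]
327 196 [327.40627886 190.41457255]
225 250 [327.40627886 190.41457255]
```

View pics/e.png

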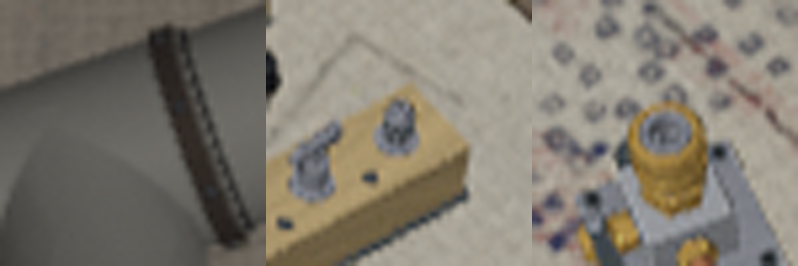

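The nozzle stands with its shoulder flush on the block, the fan nozzle is undisturbed, and the coupling is empty with its sleeve forward. Handing in.

```bash
python3 -c "
from cell import r; print(r.close_job())"
```

```text
the job is handed in; nothing more can be done
None
```

The blow nozzle is standing home in the rack's free hole, the coupling is empty with its sleeve sprung forward, and the job is handed in after about 17 s of robot time; sleeve force peaked at a measured 13.4 N.

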